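# Cover the neutral terminal block

## Robot

A 7-joint arm with a two-finger parallel gripper is mounted at the origin on the work surface. World frame = base frame: x ahead of the robot, y to its left, z up, the work surface at z = 0. Lengths are in m, angles in rad, forces in N, time in s.
With the tool pointing down it reaches from about 0.425 to 0.925 m from the base axis. Payload 6.8 kg.
Tool frame: the origin (TCP) lies midway between the tips of the shut fingers; the grasp point (between the pads) lies 19 mm behind it (grip_point_offset is the distance from the TCP to the grasp point, in m); y points along the fingers, x is the direction in which the jaws open and shut, and the axes are right-handed (so a half turn about y gives the same grasp; the last joint's range is limited). The gripper opens to 85 mm and grips with 20 to 120 N. Pads are 22 mm wide; open, the fingers measure 114 mm over their backs; the gripper's body (76 mm by 85 mm) begins 54 mm behind the grasp point. The pads swing forward as they close: fully open they stand 13 mm farther back than shut.
Start: joints at [-1.276, 0.477, 0.022, 1.555, -0.011, 1.109, -0.083], TCP at [0.265, 0.621, 0.193] pointing down, gripper open.
Joint ranges: [-2.96, 2.96], [-0.34, 2.1], [-1.41, 1.46], [0.24, 2.44], [-1.37, 4.51], [0.17, 1.92], [-2.96, 2.96]. Speed limits (rad/s): [2.39, 2.39, 3.14, 3.14, 3.14, 3.14, 3.14].

## Interface

Orientations are given as a unit quaternion [w, x, y, z].
In Python, from station import get_obs, read_camera, hand_in, grip_point_offset gives the robot as it stands.
- The arm moves only by the tool play_rows, never from a script. Its argument "increments" is a list of rows, each a list of 2 entries, a list of its own where there are three numbers: the shift along the tool's x, y, z in m, then the turn, a rotation vector about the tool's x, y, z in degrees. In form: [[[tx, ty, tz], [ax, ay, az]], ...]. A call has 1 to 20 rows; each row shifts and turns the commanded pose from where the row before left it, along the tool's axes as they then stand; what a row does not reach is not made up. A row lasts 1/12 s, in which the tool goes at most 41.7 mm and 7.16 degrees, less where a joint would pass 70% of its speed; a pose out of reach is approached as far as the arm can. A call with a gripper value outside its range is refused whole. "gripper" is the finger opening in m, from 0 to 0.0854, set as the call begins (left out, the last holds). The fingers move at their own pace and stop on an object; "grip_force" is the grip in N (left out, the last holds). Time passes only in rows, so rows that do not move let the fingers close. It gives the time, the measured TCP pose, the force and the opening at its end, in the units of the state.
- get_obs(): the state, without advancing time (a new reading comes with each control period).
- read_camera(name): name is "side" or "top" or "wrist"; returns a dict with "color" (420x560x3 uint8, red, green, blue), "range_z" (420x560 float32, m along the optical axis (not along the pixel's ray), 0 where there is no reading), "intrinsics" (3x3 intrinsics, pixels), "dist_coeffs" ([k1, k2, p1, p2, k3] as OpenCV has them; the pictures are not rectified), "R" (3x3) and "t" (3): a world point X has camera coordinates R X + t; the wrist camera has in their place "hand_eye" (4x4, takes a point from camera to tool coordinates, whose origin is the TCP and whose axes are the tool frame's). Camera axes: x right, y down, z forward; pixel columns grow to the right and rows downward; lengths in m; the calibration is good to about 2 mm. A picture is of the moment at which its call begins: read the wrist's pose just before it.
- hand_in(): hands the job in, once; it reports no verdict.
The state is a dict: "t": time; "q": joint angles; "joint_vel": joint speeds; "joint_torque": joint torques, N m; "eef_pos": TCP position; "tool_rot": TCP orientation; "contact_force": force on the tool from outside, world axes, zero at the start; "torque": the same for the moment, N m; "gripper_width": opening from 0.0 (shut) to 1.0 (fully open).
Only numpy, scipy, OpenCV 4.12 (cv2) and the standard library are available. Lean on these libraries where they do the work, as an engineer would, in place of code of your own. Each camera call takes 0.05 s, during which the arm holds its last target. There are 200 camera calls.

## Task

The wiring of the blue terminal block is finished: put the white cover plate on it, squarely and lengthwise over the block, and press it down until its clips are pushed right in and the cover lies flat and level on the block. Set the cover down rather than dropping it, then let go, and leave the spare black cover where it lies; the green block stays open.

Things in the scene. Friction and masses are not known exactly. Their poses are not given: they have to be found in the camera images.
- white_cover_mid (a point): Centre (half-way up) of the loose white plastic cover plate, a plain flat slab 120 x 56 x 12 mm (about 90 g) lying flat on the bench, with a small grey dot near each end of its top. x runs along its 120 mm length, y across its 56 mm width (grip it across the width), z up through its thickness. Either end may point either way.
- blue_block_top (a point): Centre of the flat top of the fixed blue terminal block, 130 x 70 x 30 mm high, brass screws on top. x along its length, z up. Two orange clips (14 x 44 mm), 45 mm either side of the centre along x, stand 10 mm proud; a cover laid on them rests there. Each slides down with about 3 N until level with the top and stays: press the middle of the cover with 8 to 15 N to push both home.
- black_cover_mid (a point): Centre of the spare black cover plate, same shape and size as the white one, lying flat on the bench. Not to be used or shifted.
- green_block_top (a point): Centre of the top of the green terminal block, fixed, same shape and size as the blue one with the same orange clips. It stays open.
There are look-alikes about, which are no part of the job. Leave any red look-alike of the part that bears blue_block_top alone. Of the things shaped like the part that bears white_cover_mid, the white one is meant.

How it is judged:
By the outcome, as a careful person would: the job done as asked, in the order asked, and still so for the second after the job is handed in, with the robot touching nothing.
It also fails if it takes over 43 s, if anything falls off the work surface, if the arm or the gripper's body presses on something with over 40 N, if the wrist force passes 120 N, or if a joint passes its speed limit or range.

## Working session

There is one attempt and no reset: what is moved stays moved. The work goes in short steps, Python scripts to look and compute and a tool call to move; the robot and the scene stay as the last step left them, time stands still between calls to the robot, and variables do not carry over. Pictures are saved under pics/ and viewed, about 8 in all and at most 12, crops included, and the job is handed in when it is done.

Besides the shell and the picture viewer there is one more tool, called after "Call:" by a JSON object that holds its "method" and its "body", one argument or row to a line. play_rows: Moves the arm, as the interface text tells. Its arguments: {"type":"object","properties":{"increments":{"type":"array","items":{"type":"array"}},"gripper":{"type":"number"},"grip_force":{"type":"number"}},"required":["increments"]}

```bash
mkdir -p pics; ls; python3 - <<'E'
from station import *
import cv2,numpy as np
o=get_obs();print({k:np.round(v,3).tolist() for k,v in o.items()},grip_point_offset)
for n in("top","side"):
    c=read_camera(n);np.savez(f"{n}0.npz",**c);cv2.imwrite(f"pics/{n}0.png",c["color"][...,::-1])
    print(n,c["intrinsics"].tolist(),c["dist_coeffs"],(-c["R"].T@c["t"]))
a=cv2.imread("pics/top0.png")
E
```

```text
pics
{'t': 0.0, 'q': [-1.276, 0.478, 0.022, 1.556, -0.012, 1.109, -0.083], 'joint_vel': [0.0, 0.0, -0.0, -0.001, 0.0, 0.001, -0.003], 'joint_torque': [0.002, -59.645, 1.609, -28.118, 0.012, 0.009, -0.0], 'eef_pos': [0.264, 0.62, 0.192], 'tool_rot': [-0.59, 0.59, 0.389, -0.39], 'contact_force': [-0.871, -0.636, -0.295], 'torque': [-0.012, 0.017, -0.032], 'gripper_width': 1.0} 0.0187
top [[525.6765129023566, 0.0, 278.4792495401483], [0.0, 525.6765129023566, 214.7244521236067], [0.0, 0.0, 1.0]] [-0.11236324  0.          0.          0.          0.        ] [0.36178718 0.02133168 0.9586947 ]
side [[509.76243068644544, 0.0, 282.79716956862023], [0.0, 509.76243068644544, 216.3657929016768], [0.0, 0.0, 1.0]] [-0.01215642  0.          0.          0.          0.        ] [0.49516118 0.69226578 0.55487543]
```

View pics/top0.png

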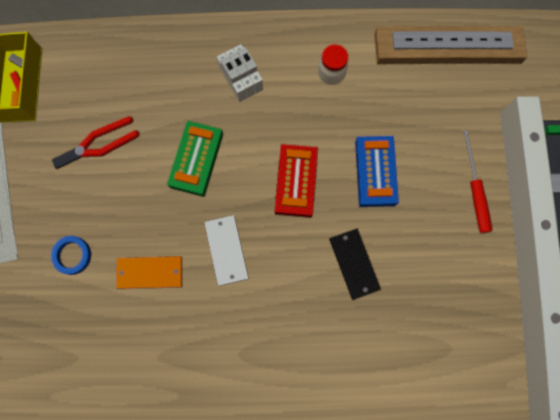

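View pics/side0.png

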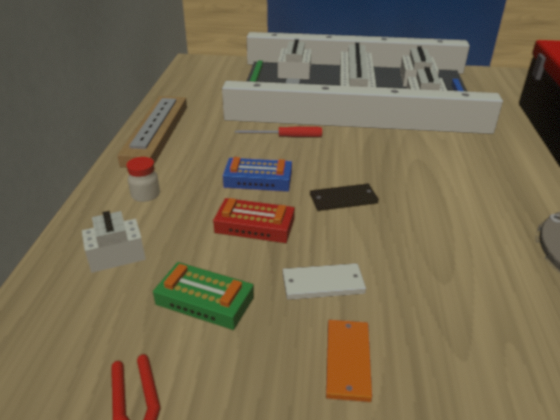

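Top: white cover at (226,250), blue block (377,171), black cover (355,264), green block (195,158); red block (297,180) and orange plate (149,272) are decoys.

```bash
cat > h.py <<'E'
import numpy as np,cv2
from scipy.spatial.transform import Rotation as Rn
def cloud(c,T=None):
    "world points HxWx3"
    h,w=c["range_z"].shape
    g=np.stack(np.meshgrid(np.arange(w),np.arange(h)),-1).reshape(-1,1,2).astype(float)
    n=cv2.undistortPoints(g,c["intrinsics"],c["dist_coeffs"]).reshape(h,w,2)
    P=np.dstack([n,np.ones((h,w))])*c["range_z"][...,None]
    return (P-c["t"])@c["R"] if T is None else P@T[:3,:3].T+T[:3,3]
def comp(mask,px):
    n,l=cv2.connectedComponents(mask.astype(np.uint8),connectivity=4)
    return l==l[px[1],px[0]]
def rect(P):
    (cx,cy),(w,h),a=cv2.minAreaRect((P[:,:2]*1000).astype(np.float32))
    if w<h:w,h,a=h,w,a+90
    return f"centre {cx:.1f} {cy:.1f} size {w:.1f}x{h:.1f} ang {(a+90)%180-90:.2f}"
E
python3 - <<'E'
from h import *
for n,wp,bp in(("top",(226,240),(363,171)),("side",(324,290),(258,181))):
    c=dict(np.load(n+"0.npz"));X=cloud(c);I=c["color"].astype(int);r,g,b=I[...,0],I[...,1],I[...,2]
    ok=c["range_z"]>0
    print(n,"pix",I[wp[1],wp[0]],I[bp[1],bp[0]],X[wp[1],wp[0]],X[bp[1],bp[0]])
    hsv=cv2.cvtColor(c["color"],cv2.COLOR_RGB2HSV)
    w=comp((hsv[...,1]<50)&(hsv[...,2]>110)&ok,wp);P=X[w];print(len(P),"white z",np.percentile(P[:,2],[5,50,95]),rect(P[P[:,2]>.008]))
    l=comp((X[...,2]>.015)&(X[...,2]<.06)&ok,bp);P=X[l];print(len(P),"blue z",np.percentile(P[:,2],[5,50,95]),rect(P[P[:,2]>.022]))
    m=P[P[:,2]>.035];print("clips",len(m),np.median(m[:,2]),rect(m))
E
```

```text
top pix [183 185 182] [ 15  73 151] [0.49836605 0.11863464 0.01186706] [ 0.61689968 -0.13539023  0.02833913]
2050 white z [0.00921653 0.01196745 0.0147376 ] centre 481.2 119.5 size 120.5x56.6 ang 12.06
2657 blue z [0.02533446 0.03029482 0.04050715] centre 620.2 -161.7 size 130.7x69.8 ang -0.06
clips 378 0.039828937050144196 centre 620.7 -164.1 size 106.4x47.4 ang -0.19
side pix [160 162 151] [ 42  61 104] [0.47999422 0.1472066  0.01440816] [ 0.61561514 -0.12680396  0.02146464]
2388 white z [0.00357985 0.01210166 0.01375081] centre 482.3 120.5 size 120.4x59.0 ang 11.21
1670 blue z [0.01767675 0.03004671 0.04024671] centre 621.3 -159.9 size 130.0x74.5 ang 0.51
clips 200 0.03993059490152939 centre 621.3 -160.4 size 104.0x47.4 ang -0.34
```

```bash
cat >> h.py <<'E'
def plan(pos,jaw):
    "tool-frame shift to pos (m) and turn (deg) to tool-down with x axis at jaw deg (mod 180), from the measured pose"
    from station import get_obs
    o=get_obs();q=np.array(o["tool_rot"]);R=Rn.from_quat(q,scalar_first=True)
    best=None
    for j in(jaw,jaw+180):
        a=np.radians(j);x=np.array([np.cos(a),np.sin(a),0]);z=np.array([0,0,-1.]);G=Rn.from_matrix(np.c_[x,np.cross(z,x),z])
        v=(R.inv()*G).as_rotvec(degrees=True)
        if best is None or np.linalg.norm(v)<np.linalg.norm(best):best=v
    ax=R.as_matrix()
    print("t",round(o["t"],2),"pos",np.round(o["eef_pos"],4),"jaw",np.round(np.degrees(np.arctan2(ax[1,0],ax[0,0])),2),"zaxis",np.round(ax[:,2],4),"shift",np.round(R.inv().apply(np.array(pos)-o["eef_pos"])*1000,1),"mm turn",np.round(best,2),"F",np.round(o["contact_force"],1),"w",round(o["gripper_width"],3),"q",np.round(o["q"],2))
E
python3 -c "
from h import *
plan([.4815,.1198,.16],102)
from station import read_camera
c=read_camera('wrist');print(np.round(c['hand_eye'],3).tolist())"
```

```text
t 0.1 pos [0.2644 0.6204 0.1919] jaw 66.92 zaxis [-9.20e-01  3.92e-01 -1.00e-04] shift [-375.4   32.6 -396. ] mm turn [-86.95 -27.4  -27.55] F [ 0.  -0.2  0.6] w 0.999 q [-1.28  0.48  0.02  1.56 -0.01  1.11 -0.08]
[[1.0, 0.001, 0.0, 0.0], [0.0, -0.267, 0.964, -0.181], [0.001, -0.964, -0.267, 0.068], [0.0, 0.0, 0.0, 1.0]]
```

The fingers run along tool y (not z); correcting the helper.

```bash
sed -i 's/z=np.array(\[0,0,-1.\]);G=Rn.from_matrix(np.c_\[x,np.cross(z,x),z\])/y=np.array([0,0,-1.]);G=Rn.from_matrix(np.c_[x,y,np.cross(x,y)])/; s/"zaxis",np.round(ax\[:,2\],4)/"yaxis",np.round(ax[:,1],4)/' h.py
python3 -c "
from h import *
plan([.4815,.1198,.16],102)"
```

```text
t 0.15 pos [0.2644 0.6205 0.192 ] jaw 66.92 yaxis [-4.0e-04 -1.3e-03 -1.0e+00] shift [-375.5   32.6 -396. ] mm turn [-2.000e-02 -3.508e+01 -8.000e-02] F [-0.6  0.   0.8] w 0.999 q [-1.28  0.48  0.02  1.56 -0.01  1.11 -0.08]
```

Call:
{"method": "play_rows", "body": {
  "increments": [
    [[-0.0188,0.0016,-0.0198],[0,0,0]],
    [[-0.0188,0.0016,-0.0198],[0,0,0]],
    [[-0.0188,0.0016,-0.0198],[0,0,0]],
    [[-0.0188,0.0016,-0.0198],[0,0,0]],
    [[-0.0188,0.0016,-0.0198],[0,0,0]],
    [[-0.0188,0.0016,-0.0198],[0,0,0]],
    [[-0.0188,0.0016,-0.0198],[0,0,0]],
    [[-0.0188,0.0016,-0.0198],[0,0,0]],
    [[-0.0188,0.0016,-0.0198],[0,0,0]],
    [[-0.0188,0.0016,-0.0198],[0,0,0]],
    [[-0.0188,0.0016,-0.0198],[0,0,0]],
    [[-0.0188,0.0016,-0.0198],[0,0,0]],
    [[-0.0188,0.0016,-0.0198],[0,0,0]],
    [[-0.0188,0.0016,-0.0198],[0,0,0]],
    [[-0.0188,0.0016,-0.0198],[0,0,0]],
    [[-0.0188,0.0016,-0.0198],[0,0,0]],
    [[-0.0188,0.0016,-0.0198],[0,0,0]],
    [[-0.0188,0.0016,-0.0198],[0,0,0]],
    [[-0.0188,0.0016,-0.0198],[0,0,0]],
    [[-0.0188,0.0016,-0.0198],[0,0,0]]
  ],
  "gripper": 0.0854
}}

```text
t: 1.82
eef_pos: [0.4817, 0.1185, 0.1607]
tool_rot: [0.59, -0.59, -0.39, 0.39]
contact_force: [0.7, -0.1, 0.2]
gripper_width: 0.999
```

Call:
{"method": "play_rows", "body": {
  "increments": [
    [[0,0,0],[0,-6,0]],
    [[0,0,0],[0,-6,0]],
    [[0,0,0],[0,-6,0]],
    [[0,0,0],[0,-6,0]],
    [[0,0,0],[0,-6,0]],
    [[0,0,0],[0,-5,0]],
    [[0,0,0],[0,0,0]],
    [[0,0,0],[0,0,0]]
  ]
}}

```text
t: 2.48
eef_pos: [0.4813, 0.1197, 0.1607]
tool_rot: [0.446, -0.446, -0.549, 0.549]
contact_force: [-0.6, 0.2, 0.1]
gripper_width: 1.0
```

```bash
cat > w.py <<'E'
import sys
from h import *
from station import *
n=sys.argv[1];o=get_obs();T=np.eye(4);T[:3,:3]=Rn.from_quat(o["tool_rot"],scalar_first=True).as_matrix();T[:3,3]=o["eef_pos"]
c=read_camera("wrist");T=T@c["hand_eye"];np.savez(n+".npz",T=T,**c);cv2.imwrite(f"pics/{n}.png",c["color"][...,::-1])
E
python3 w.py w1; python3 -c "
from h import *
plan([.4815,.1198,.05],102)"
```

```text
t 2.53 pos [0.4814 0.1198 0.1607] jaw 101.75 yaxis [-2.e-04  0.e+00 -1.e+00] shift [-0.000e+00  1.107e+02 -1.000e-01] mm turn [-0.01 -0.25  0.  ] F [ 0.6 -0.1  0.4] w 1.001 q [-0.51  0.22  0.16  2.02 -0.04  0.91  1.45]
```

View pics/w1.png

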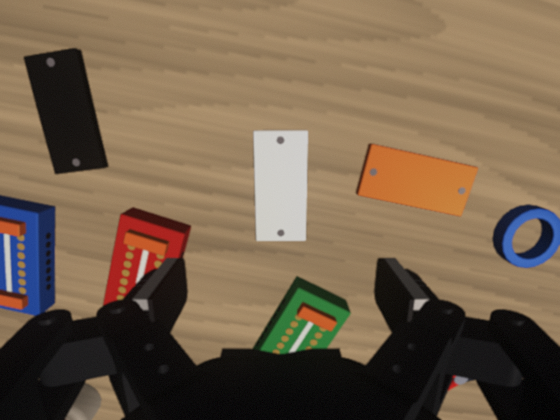

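Wrist: white cover at (280,185), aligned with the image columns, midway between the fingers (about 175 and 385).

```bash
python3 - <<'E'
from h import *
c=dict(np.load("w1.npz"));X=cloud(c,c["T"]);hsv=cv2.cvtColor(c["color"],cv2.COLOR_RGB2HSV)
w=comp((hsv[...,1]<40)&(hsv[...,2]>130)&(c["range_z"]>0),(280,185));P=X[w]
print(len(P),np.percentile(P[:,2],[5,50,95]),rect(P))
E
```

```text
5726 [0.01084067 0.01206096 0.01324573] centre 482.0 120.7 size 119.3x56.8 ang 11.93
```

Call:
{"method": "play_rows", "body": {
  "increments": [
    [[0.0004,0.018,-0.0005],[0,-0.2,0]],
    [[0,0.018,0],[0,0,0]],
    [[0,0.018,0],[0,0,0]],
    [[0,0.018,0],[0,0,0]],
    [[0,0.018,0],[0,0,0]],
    [[0,0.018,0],[0,0,0]],
    [[0,0.018,0],[0,0,0]],
    [[0,0.018,0],[0,0,0]],
    [[0,0.006,0],[0,0,0]],
    [[0,0.006,0],[0,0,0]],
    [[0,0.004,0],[0,0,0]],
    [[0,0.003,0],[0,0,0]],
    [[0,0,0],[0,0,0]]
  ]
}}

```text
t: 3.62
eef_pos: [0.4821, 0.1205, -0.0021]
tool_rot: [-0.444, 0.445, 0.55, -0.55]
contact_force: [-0.4, -0.3, 0.2]
gripper_width: 1.001
```

Call:
{"method": "play_rows", "body": {
  "increments": [
    [[0,0,0],[0,0,0]],
    [[0,0,0],[0,0,0]],
    [[0,0,0],[0,0,0]],
    [[0,0,0],[0,0,0]],
    [[0,0,0],[0,0,0]],
    [[0,0,0],[0,0,0]],
    [[0,0,0],[0,0,0]],
    [[0,0,0],[0,0,0]],
    [[0,0,0],[0,0,0]],
    [[0,0,0],[0,0,0]]
  ],
  "gripper": 0.045,
  "grip_force": 40
}}

```text
t: 4.45
eef_pos: [0.4819, 0.1203, -0.0022]
tool_rot: [0.444, -0.444, -0.55, 0.55]
contact_force: [-0.2, 0.2, 0.2]
gripper_width: 0.527
```

```bash
python3 w.py w2; python3 -c "
from h import *
plan([.4815,.1198,.1],102)"
```

```text
t 4.5 pos [ 0.4819  0.1204 -0.0022] jaw 102.12 yaxis [-0.  0. -1.] shift [  -0.5 -102.2    0.5] mm turn [-0.    0.12  0.  ] F [0.4 1.3 0.3] w 0.525 q [-0.46  0.48  0.12  2.13 -0.1   0.54  1.51]
```

View pics/w2.png

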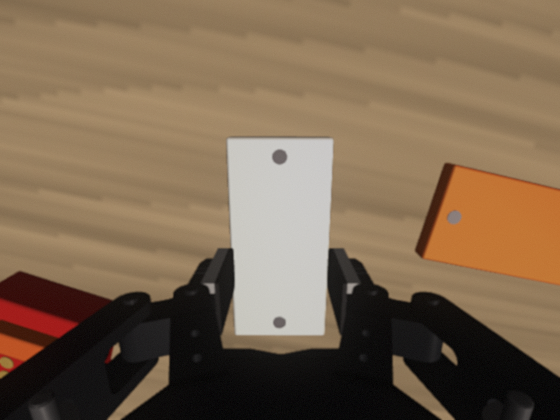

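Image: pads seem to be on the cover's edges (col 232 and 328), but the opening equals the commanded 45 mm, less than 56. Testing by commanding a smaller opening.

Call:
{"method": "play_rows", "body": {
  "increments": [
    [[0,0,0],[0,0,0]],
    [[0,0,0],[0,0,0]],
    [[0,0,0],[0,0,0]],
    [[0,0,0],[0,0,0]]
  ],
  "gripper": 0.035
}}

```text
t: 4.83
eef_pos: [0.4819, 0.1203, -0.0022]
tool_rot: [0.444, -0.444, -0.55, 0.55]
contact_force: [1.5, -0.7, -0.3]
gripper_width: 0.411
```

```bash
python3 w.py w3; python3 - <<'E'
from h import *
plan([.4815,.1198,.1],102)
for n in("w2","w3"):
    c=dict(np.load(n+".npz"));X=cloud(c,c["T"])
    hsv=cv2.cvtColor(c["color"],cv2.COLOR_RGB2HSV)
    w=comp((hsv[...,1]<40)&(hsv[...,2]>130)&(c["range_z"]>0),(280,200));P=X[w];print(n,np.percentile(P[:,2],[5,50,95]),rect(P))
    for u in(223,226,229,231,240,280,332,335,338):print(u,np.round(X[265,u]*1000,1))
E
```

```text
t 4.88 pos [ 0.4819  0.1203 -0.0022] jaw 102.12 yaxis [-0. -0. -1.] shift [  -0.4 -102.2    0.5] mm turn [-0.    0.12 -0.  ] F [-0.6  0.9  0.2] w 0.412 q [-0.46  0.48  0.12  2.13 -0.1   0.54  1.51]
w2 [0.01105329 0.01205579 0.01305001] centre 482.4 120.3 size 119.5x55.6 ang 12.01
223 [475.7  95.6  61.4]
226 [476.8  96.6  58.6]
229 [480.1  97.3  51.5]
231 [482.1  97.9  47.2]
240 [498.9 100.6  11.8]
280 [493.8 123.1  12.1]
332 [470.7 141.6  51.2]
335 [467.3 140.9  58.5]
338 [466.1 141.4  60.9]
w3 [0.01105305 0.01205845 0.01306364] centre 482.5 120.2 size 119.6x55.7 ang 11.90
223 [476.3  95.5  60.1]
226 [475.5  96.8  61.1]
229 [475.4  98.   60.8]
231 [475.2  98.8  60.9]
240 [478.1 102.1  53.5]
280 [493.4 123.   13. ]
332 [466.3 138.8  61.4]
335 [466.4 140.3  60.6]
338 [466.2 141.5  60.5]
```

View pics/w3.png

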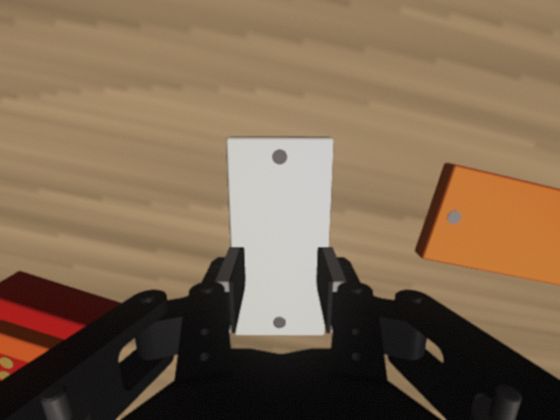

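```bash
python3 - <<'E'
from h import *
c=dict(np.load("w3.npz"));T=c["T"];print(c["intrinsics"][[0,1,0,1],[0,1,2,2]],"cam pos",T[:3,3],c["dist_coeffs"]);print(np.round(c["hand_eye"],4))
print("TCP px",cv2.projectPoints(np.zeros((1,3)),cv2.Rodrigues(c["hand_eye"][:3,:3].T)[0],-c["hand_eye"][:3,:3].T@c["hand_eye"][:3,3],c["intrinsics"],c["dist_coeffs"])[0])
for u in (225,238,243,280):
  for v in range(240,345,12):print(u,v,round(float(c["range_z"][v,u]),4),c["color"][v,u],end=" | ")
  print()
E
```

```text
[317.44298174 317.44298174 280.43588829 208.48253029] cam pos [0.41570629 0.1065533  0.17894174] [-0.04772185  0.          0.          0.          0.        ]
[[ 1.000e+00  9.000e-04  2.000e-04  4.000e-04]
 [ 1.000e-04 -2.667e-01  9.638e-01 -1.812e-01]
 [ 9.000e-04 -9.638e-01 -2.667e-01  6.760e-02]
 [ 0.000e+00  0.000e+00  0.000e+00  1.000e+00]]
TCP px [[[279.6831864  236.22354816]]]
225 240 0.1912 [158 133 101] | 225 252 0.1928 [145 122  93] | 225 264 0.1302 [59 56 52] | 225 276 0.1195 [57 53 52] | 225 288 0.1156 [134 127 123] | 225 300 0.1021 [26 25 23] | 225 312 0.0861 [23 21 21] | 225 324 0.0805 [21 20 19] | 225 336 0.0761 [17 16 14] | 
238 240 0.1788 [207 206 199] | 238 252 0.142 [44 42 40] | 238 264 0.0 [32 30 27] | 238 276 0.1316 [33 30 30] | 238 288 0.1306 [30 28 27] | 238 300 0.1307 [28 26 24] | 238 312 0.1318 [45 45 42] | 238 324 0.1924 [197 196 188] | 238 336 0.2092 [138 117  90] | 
243 240 0.1777 [205 203 197] | 243 252 0.1479 [63 61 59] | 243 264 0.149 [41 39 38] | 243 276 0.1479 [30 30 27] | 243 288 0.1481 [40 38 36] | 243 300 0.1885 [191 189 183] | 243 312 0.191 [204 203 195] | 243 324 0.193 [203 202 194] | 243 336 0.2091 [139 117  90] | 
280 240 0.178 [206 205 201] | 280 252 0.1799 [205 204 200] | 280 264 0.1816 [206 205 199] | 280 276 0.1845 [206 205 198] | 280 288 0.1854 [205 204 198] | 280 300 0.188 [204 203 197] | 280 312 0.1909 [205 204 197] | 280 324 0.1924 [106  99  98] | 280 336 0.209 [154 129 100] |
```

Wrist depth puts the fingertips ~40 mm above where the TCP should be; check with the side camera.

```bash
python3 - <<'E'
from station import *
from h import *
c=read_camera("side");np.savez("side1.npz",**c)
o=get_obs()
p=cv2.projectPoints(np.array([o["eef_pos"]]),cv2.Rodrigues(c["R"])[0],c["t"],c["intrinsics"],c["dist_coeffs"])[0].ravel();print(p)
x,y=p.astype(int);a=np.ascontiguousarray(c["color"][...,::-1]);cv2.circle(a,(x,y),2,(0,0,255),-1)
a=a[max(0,y-170):y+60,max(0,x-110):x+110];cv2.imwrite("pics/s1.png",cv2.resize(a,None,fx=2.5,fy=2.5,interpolation=cv2.INTER_CUBIC))
E
```

```text
[322.66441825 285.25199221]
```

View pics/s1.png

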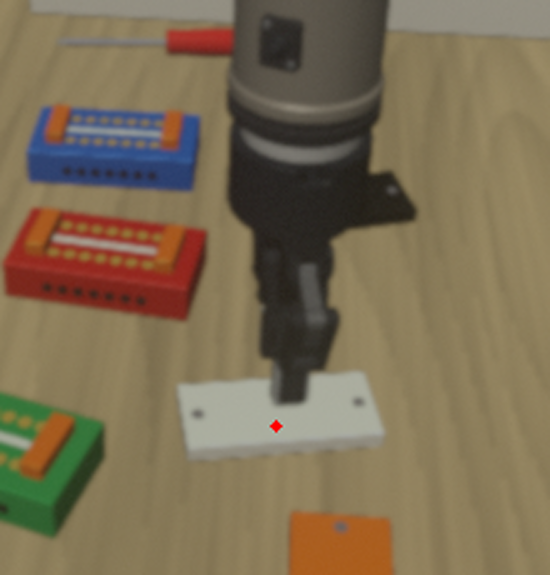

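Side view: the fingertip (crop 288,402) hovers over the cover, so the fingers are well above it. Measuring the actual tip.

```bash
python3 - <<'E'
from h import *
c=dict(np.load("side1.npz"));X=cloud(c)
V=c["color"].max(2)
m=(V<75)&(c["range_z"]>0)&(abs(X[...,0]-.482)<.06)&(abs(X[...,1]-.12)<.07)&(X[...,2]>.005)&(X[...,2]<.12)
# per-row minimal heights
P=X[m];print(len(P),np.round(np.percentile(P[:,2],[0,1,2,5,10]),4))
for v in range(250,282,2):
    u=np.where(m[v])[0]
    if len(u):print(v,u.min(),u.max(),np.round(np.median(X[v,u],0)*1000,1))
E
```

```text
641 [0.0398 0.0445 0.0475 0.0504 0.0546]
250 317 340 [487.4 149.3  93.8]
252 316 344 [477.1 176.1 114.6]
254 316 343 [477.5 175.7 111.3]
256 317 342 [477.3 173.5 105.7]
258 321 342 [473.9 166.   94.5]
260 323 341 [473.1 167.8  92.4]
262 324 340 [472.9 168.7  89.6]
264 324 334 [476.6 167.5  85. ]
266 324 333 [476.5 149.7  65.1]
268 324 333 [476.2 150.   61.8]
270 324 333 [476.  150.4  58.2]
272 324 333 [475.7 149.4  53.2]
274 324 332 [476.2 150.7  50.4]
```

The real tips are ~43 mm behind the reported TCP. Re-open, then measure the tip depth at near-grasp opening.

Call:
{"method": "play_rows", "body": {
  "increments": [
    [[0,0,0],[0,0,0]],
    [[0,0,0],[0,0,0]],
    [[0,0,0],[0,0,0]],
    [[0,0,0],[0,0,0]],
    [[0,0,0],[0,0,0]],
    [[0,0,0],[0,0,0]]
  ],
  "gripper": 0.07
}}

```text
t: 5.43
eef_pos: [0.4819, 0.1204, -0.0022]
tool_rot: [-0.444, 0.444, 0.55, -0.55]
contact_force: [-0.7, -1.4, -0.4]
gripper_width: 0.826
```

```bash
cat > tip.py <<'E'
import sys
from h import *
c=dict(np.load(sys.argv[1]+".npz"));X=cloud(c,c["hand_eye"])*1000
m=(c["color"].max(2)<90)&(c["range_z"]>.05)&(c["range_z"]<.165)&(abs(X[...,0])<65)
for s in(-1,1):
    k=m&(np.sign(X[...,0])==s);P=X[k]
    print(s,len(P),"max y (tip)",np.round(np.percentile(P[:,1],[90,95,98,99,99.7]),1))
    t=P[P[:,1]>np.percentile(P[:,1],97)];print("  tip x",np.percentile(abs(t[:,0]),[2,50,98]).round(1),"z",np.percentile(t[:,2],[2,50,98]).round(1))
E
python3 w.py w4; for n in w2 w3 w4; do echo $n;python3 tip.py $n;done; python3 -c "
from h import *
plan([.4823,.1204,.0],102)"
```

```text
w2
-1 26954 max y (tip) [-90.5 -74.  -58.4 -52.4 -47.4]
  tip x [21.9 23.1 35. ] z [-9.5  7.  11.5]
1 27122 max y (tip) [-90.9 -74.6 -58.7 -52.4 -47.4]
  tip x [22.9 23.7 35.9] z [-9.6  7.1 11.4]
w3
-1 27288 max y (tip) [-90.6 -76.4 -59.3 -52.4 -46.8]
  tip x [16.9 19.5 30.1] z [-8.1  7.2 11.4]
1 27498 max y (tip) [-90.7 -76.6 -59.3 -52.6 -46.9]
  tip x [17.9 20.3 30.9] z [-8.4  7.2 11.5]
w4
-1 25794 max y (tip) [-91.6 -72.  -59.5 -54.4 -49.7]
  tip x [34.3 34.8 47.2] z [-9.8  6.6 11.3]
1 25681 max y (tip) [-91.6 -72.1 -59.9 -54.8 -49.9]
  tip x [35.  35.7 48.1] z [-9.5  6.7 11.5]
t 5.48 pos [ 0.4819  0.1204 -0.0022] jaw 102.12 yaxis [ 0.  0. -1.] shift [-0.1 -2.2 -0.4] mm turn [0.   0.12 0.  ] F [-0.2 -0.6  0.2] w 0.819 q [-0.46  0.48  0.12  2.13 -0.1   0.54  1.51]
```

Call:
{"method": "play_rows", "body": {
  "increments": [
    [[0,0.01,0],[0,0,0]],
    [[0,0.01,0],[0,0,0]],
    [[0,0.01,0],[0,0,0]],
    [[0,0.004,0],[0,0,0]],
    [[0,0.003,0],[0,0,0]],
    [[0,0.002,0],[0,0,0]],
    [[0,0.002,0],[0,0,0]],
    [[0,0.001,0],[0,0,0]],
    [[0,0,0],[0,0,0]]
  ]
}}

```text
t: 6.23
eef_pos: [0.482, 0.1204, -0.0442]
tool_rot: [-0.444, 0.444, 0.55, -0.55]
contact_force: [0.1, -0.1, 0.2]
gripper_width: 0.819
```

Call:
{"method": "play_rows", "body": {
  "increments": [
    [[0,0,0],[0,0,0]],
    [[0,0,0],[0,0,0]],
    [[0,0,0],[0,0,0]],
    [[0,0,0],[0,0,0]],
    [[0,0,0],[0,0,0]],
    [[0,0,0],[0,0,0]]
  ],
  "gripper": 0.045,
  "grip_force": 40
}}

```text
t: 6.73
eef_pos: [0.4835, 0.1207, -0.0424]
tool_rot: [-0.444, 0.445, 0.551, -0.549]
contact_force: [-3.4, -1.7, 17.5]
gripper_width: 0.643
```

Call:
{"method": "play_rows", "body": {
  "increments": [
    [[0,-0.002,0],[0,0,0]],
    [[0,-0.004,0],[0,0,0]],
    [[0,-0.01,0],[0,0,0]],
    [[0,-0.015,0],[0,0,0]],
    [[0,-0.015,0],[0,0,0]],
    [[0,-0.015,0],[0,0,0]],
    [[0,-0.015,0],[0,0,0]],
    [[0,-0.015,0],[0,0,0]],
    [[0,-0.01,0],[0,0,0]],
    [[0,-0.006,0],[0,0,0]],
    [[0,0,0],[0,0,0]],
    [[0,0,0],[0,0,0]]
  ]
}}

```text
t: 7.73
eef_pos: [0.4818, 0.1204, 0.0628]
tool_rot: [-0.444, 0.444, 0.55, -0.55]
contact_force: [-0.4, 0.3, -0.6]
gripper_width: 0.642
```

```bash
python3 w.py w5; cat > cov.py <<'E'
import sys
from h import *
c=dict(np.load(sys.argv[1]+".npz"));px=(280,int(sys.argv[2])) 
hsv=cv2.cvtColor(c["color"],cv2.COLOR_RGB2HSV)
w=comp((hsv[...,1]<40)&(hsv[...,2]>120)&(c["range_z"]>0),px)
for nm,X in(("tool",cloud(c,c["hand_eye"])[...,[0,2,1]]),("world",cloud(c,c["T"]))):
    P=X[w];A=np.c_[P[:,:2],np.ones(len(P))];k=np.linalg.lstsq(A,P[:,2],rcond=None)[0]
    print(nm,len(P),rect(P),"height",np.median(P[:,2]).round(4),"tilt deg",np.degrees(k[:2]).round(2))
E
python3 cov.py w5 180; python3 tip.py w5; python3 -c "
from h import *
plan([.6205,-.1615,.068],90)"
```

```text
tool 26391 centre 8.0 -35.3 size 198.5x68.6 ang -81.02 height -0.0545 tilt deg [ 0.79 -0.71]
world 26391 centre 514.6 135.6 size 198.5x68.6 ang 21.11 height 0.1173 tilt deg [-0.52 -0.91]
-1 26320 max y (tip) [-92.3 -76.  -62.5 -57.2 -52.5]
  tip x [26.9 29.  40. ] z [-9.4  7.1 11.4]
1 26436 max y (tip) [-92.5 -76.8 -62.9 -57.9 -52.9]
  tip x [27.8 30.3 40.9] z [-9.1  7.2 11.5]
t 7.78 pos [0.4814 0.1202 0.0623] jaw 102.13 yaxis [-8.e-04 -2.e-04 -1.e+00] shift [-304.7   -5.7  -76.8] mm turn [-5.000e-02  1.213e+01 -1.000e-02] F [-0.5 -1.4 -1.1] w 0.642 q [-0.49  0.37  0.14  2.1  -0.08  0.68  1.49]
```

View pics/w5.png

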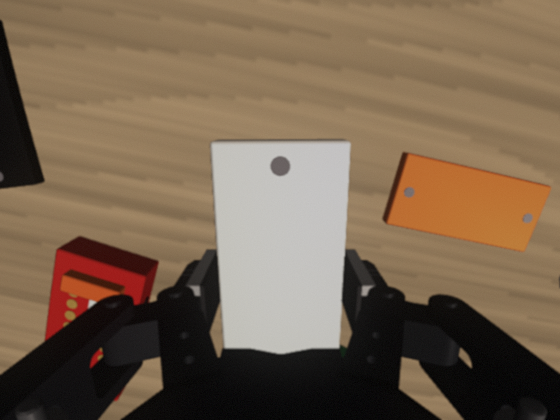

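Cover lifted, level and square in the pads (cols 212–350, front edge row 140). Moving over the blue block.

Call:
{"method": "play_rows", "body": {
  "increments": [
    [[-0.01,0,-0.003],[0,0,0]],
    [[-0.018,0,-0.0045],[0,0,0]],
    [[-0.019,0,-0.0048],[0,0,0]],
    [[-0.019,0,-0.0048],[0,0,0]],
    [[-0.019,0,-0.0048],[0,0,0]],
    [[-0.019,0,-0.0048],[0,0,0]],
    [[-0.019,0,-0.0048],[0,0,0]],
    [[-0.019,0,-0.0048],[0,0,0]],
    [[-0.019,0,-0.0048],[0,0,0]],
    [[-0.019,0,-0.0048],[0,0,0]],
    [[-0.019,0,-0.0048],[0,0,0]],
    [[-0.019,0,-0.0048],[0,0,0]],
    [[-0.019,0,-0.0048],[0,0,0]],
    [[-0.019,0,-0.0048],[0,0,0]],
    [[-0.019,0,-0.0048],[0,0,0]],
    [[-0.019,0,-0.0048],[0,0,0]],
    [[-0.0107,0,-0.0021],[0,0,0]]
  ]
}}

```text
t: 9.2
eef_pos: [0.6209, -0.1652, 0.0618]
tool_rot: [0.445, -0.445, -0.549, 0.55]
contact_force: [-0.3, -1.0, -0.6]
gripper_width: 0.643
```

Call:
{"method": "play_rows", "body": {
  "increments": [
    [[0,0,0],[0,3,0]],
    [[0,0,0],[0,3,0]],
    [[0,0,0],[0,3,0]],
    [[0,0,0],[0,3.1,0]],
    [[0,0,0],[0,0,0]],
    [[0,0,0],[0,0,0]]
  ]
}}

```text
t: 9.7
eef_pos: [0.6204, -0.1615, 0.0621]
tool_rot: [0.5, -0.499, -0.5, 0.501]
contact_force: [-0.7, 0.4, -0.6]
gripper_width: 0.644
```

```bash
cat > cov.py <<'E'
import sys
from h import *
from station import *
o=get_obs();T=np.eye(4);T[:3,:3]=Rn.from_quat(o["tool_rot"],scalar_first=True).as_matrix();T[:3,3]=o["eef_pos"]
c=read_camera("wrist");np.savez(sys.argv[1]+".npz",T=T@c["hand_eye"],**c);cv2.imwrite(f"pics/{sys.argv[1]}.png",c["color"][...,::-1])
X=cloud(c,c["hand_eye"]);hsv=cv2.cvtColor(c["color"],cv2.COLOR_RGB2HSV)
v=(hsv[...,1]<45)&(hsv[...,2]>100)&(abs(X[...,1]+.0545)<.006)&(abs(X[...,0])<.04)
v=comp(v,(280,210));P=X[v]*1000
ft=P[P[:,2]>15]  # forward of the pads
L=[];
for z in range(16,56,2):
    q=ft[abs(ft[:,2]-z)<1.5,0];L.append((z,q.min(),q.max()))
L=np.array(L);mid=(L[:,1]+L[:,2])/2;k=np.polyfit(L[:,0],mid,1)
fx=ft[abs(ft[:,0])<22];ends=[fx[abs(fx[:,0]-a)<2,2].max() for a in range(-20,21,4)];e=np.polyfit(range(-20,21,4),ends,1)
print("width",np.median(L[:,2]-L[:,1]),"centre x at z=0",k[1].round(2),"skew deg (sides)",np.degrees(k[0]).round(2),"(end)",np.degrees(-e[0]).round(2),"end z",e[1].round(2),"top y",np.median(P[:,1]).round(1))
k3=np.linalg.lstsq(np.c_[ft[:,0],ft[:,2],np.ones(len(ft))],ft[:,1],rcond=None)[0];print("tilt about",np.degrees(k3[:2]).round(2))
off=T[:3,:3]@np.array([k[1],0,e[1]-60])/1000;print("cover centre world",np.round(T[:3,3]+off,4))
plan([.6205,-.1615,.0],90)
E
python3 cov.py w6
python3 - <<'E'
from station import *
from h import *
c=read_camera("top");np.savez("top1.npz",**c);X=cloud(c)
m=(X[...,2]>.105)&(X[...,2]<.13);hsv=cv2.cvtColor(c["color"],cv2.COLOR_RGB2HSV)
m&=(hsv[...,1]<50)&(hsv[...,2]>110);
print(rect(X[m]),m.sum()); cv2.imwrite("pics/top1.png",c["color"][...,::-1])
E
```

```text
width 55.518546680454264 centre x at z=0 0.59 skew deg (sides) -0.21 (end) -0.19 end z 60.45 top y -54.5
tilt about [-0.01 -0.03]
cover centre world [ 0.62   -0.1609  0.0621]
t 9.75 pos [ 0.6206 -0.1615  0.0623] jaw 90.12 yaxis [-1.e-03  1.e-04 -1.e+00] shift [-0.  62.3  0. ] mm turn [-0.06  0.12  0.  ] F [ 0.5  0.1 -0.9] w 0.645 q [-0.02  0.57  0.24  1.76 -0.17  0.83  1.88]
centre 618.8 -155.5 size 118.9x44.5 ang 1.14 968
```

View pics/w6.png

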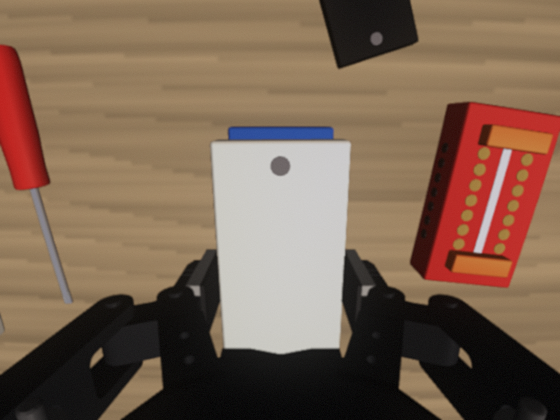

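Wrist: blue strip (229–333) is centred beyond the cover (212–350), skew ~0.1°. Lowering.

Call:
{"method": "play_rows", "body": {
  "increments": [
    [[0,0.006,0],[0,0.1,0]],
    [[0,0.01,0],[0,0,0]],
    [[0,0.01,0],[0,0,0]],
    [[0,0.01,0],[0,0,0]],
    [[0,0.01,0],[0,0,0]],
    [[0,0.006,0],[0,0,0]],
    [[0,0.004,0],[0,0,0]],
    [[0,0.003,0],[0,0,0]],
    [[0,0.002,0],[0,0,0]],
    [[0,0,0],[0,0,0]],
    [[0,0,0],[0,0,0]]
  ]
}}

```text
t: 10.72
eef_pos: [0.6212, -0.1615, 0.0021]
tool_rot: [-0.5, 0.501, 0.5, -0.5]
contact_force: [-0.0, -0.7, -0.5]
gripper_width: 0.643
```

Call:
{"method": "play_rows", "body": {
  "increments": [
    [[0,0.001,0],[0,0,0]],
    [[0,0.001,0],[0,0,0]],
    [[0,0,0],[0,0,0]]
  ]
}}

```text
t: 10.97
eef_pos: [0.621, -0.1614, -0.0001]
tool_rot: [-0.5, 0.5, 0.5, -0.5]
contact_force: [-0.2, 0.2, -1.1]
gripper_width: 0.644
```

Call:
{"method": "play_rows", "body": {
  "increments": [
    [[0,0.001,0],[0,0,0]],
    [[0,0,0],[0,0,0]]
  ]
}}

```text
t: 11.13
eef_pos: [0.6209, -0.1614, -0.0013]
tool_rot: [0.5, -0.5, -0.5, 0.5]
contact_force: [-0.0, 0.6, -1.4]
gripper_width: 0.641
```

Call:
{"method": "play_rows", "body": {
  "increments": [
    [[0,0.001,0],[0,0,0]],
    [[0,0,0],[0,0,0]]
  ]
}}

```text
t: 11.3
eef_pos: [0.621, -0.1614, -0.0023]
tool_rot: [-0.5, 0.5, 0.5, -0.5]
contact_force: [0.5, -0.3, -0.7]
gripper_width: 0.642
```

Call:
{"method": "play_rows", "body": {
  "increments": [
    [[0,0.0005,0],[0,0,0]],
    [[0,0,0],[0,0,0]]
  ]
}}

```text
t: 11.47
eef_pos: [0.621, -0.1614, -0.0025]
tool_rot: [0.5, -0.5, -0.5, 0.5]
contact_force: [-1.3, 1.3, 2.7]
gripper_width: 0.645
```

Contact at 2.7 N, at the expected height. Release slowly, then rise.

Call:
{"method": "play_rows", "body": {
  "increments": [
    [[0,0,0],[0,0,0]],
    [[0,0,0],[0,0,0]],
    [[0,0,0],[0,0,0]],
    [[0,0,0],[0,0,0]],
    [[0,0,0],[0,0,0]]
  ],
  "gripper": 0.075
}}

```text
t: 11.88
eef_pos: [0.621, -0.1615, -0.0028]
tool_rot: [0.5, -0.5, -0.5, 0.5]
contact_force: [-0.4, 0.8, 0.5]
gripper_width: 0.876
```

Call:
{"method": "play_rows", "body": {
  "increments": [
    [[0,-0.003,0],[0,0,0]],
    [[0,-0.006,0],[0,0,0]],
    [[0,-0.01,0],[0,0,0]],
    [[0,-0.01,0],[0,0,0]],
    [[0,-0.01,0],[0,0,0]],
    [[0,-0.01,0],[0,0,0]],
    [[0,0,0],[0,0,0]]
  ]
}}

```text
t: 12.47
eef_pos: [0.6229, -0.162, 0.0494]
tool_rot: [-0.499, 0.502, 0.501, -0.499]
contact_force: [-0.2, -0.2, 0.2]
gripper_width: 0.879
```

Call:
{"method": "play_rows", "body": {
  "increments": [
    [[0,0,0],[0,0,0]],
    [[0,0,0],[0,0,0]],
    [[0,0,0],[0,0,0]],
    [[0,0,0],[0,0,0]],
    [[0,0,0],[0,0,0]],
    [[0,0,0],[0,0,0]],
    [[0,0,0],[0,0,0]],
    [[0,0,0],[0,0,0]],
    [[0,0,0],[0,0,0]],
    [[0,0,0],[0,0,0]],
    [[0,0,0],[0,0,0]],
    [[0,0,0],[0,0,0]]
  ],
  "gripper": 0.0
}}

```text
t: 13.47
eef_pos: [0.621, -0.1614, 0.0463]
tool_rot: [-0.5, 0.5, 0.5, -0.5]
contact_force: [0.6, 0.9, -0.4]
gripper_width: -0.0
```

```bash
python3 w.py w7; python3 tip.py w7; cat > chk.py <<'E'
import sys
from h import *
from station import *
o=get_obs();T=np.eye(4);T[:3,:3]=Rn.from_quat(o["tool_rot"],scalar_first=True).as_matrix();T[:3,3]=o["eef_pos"]
for n in sys.argv[1:]:
    c=read_camera(n);X=cloud(c,T@c["hand_eye"]) if n=="wrist" else cloud(c)
    hsv=cv2.cvtColor(c["color"],cv2.COLOR_RGB2HSV)
    m=(hsv[...,1]<50)&(hsv[...,2]>100)&(abs(X[...,0]-.62)<.075)&(abs(X[...,1]+.161)<.045)&(X[...,2]>.03)&(X[...,2]<.06)
    P=X[m];z=np.median(P[:,2]);P=P[abs(P[:,2]-z)<.006];k=np.linalg.lstsq(np.c_[P[:,:2],np.ones(len(P))],P[:,2],rcond=None)[0]
    print(n,len(P),"top z",z.round(4),rect(P),"tilt",np.degrees(k[:2]).round(2))
    b=(hsv[...,0]>100)&(hsv[...,0]<125)&(hsv[...,1]>120)&(abs(X[...,0]-.62)<.08)&(abs(X[...,1]+.161)<.05)&(X[...,2]>.024)
    print("   blue",rect(X[b]),b.sum())
plan([.6205,-.161,.0],90)
E
python3 chk.py wrist top side
```

```text
-1 27562 max y (tip) [-92.  -84.7 -64.9 -56.3 -48.8]
  tip x [ 0.2  5.  12.5] z [ 6.6 10.8 11.7]
1 28012 max y (tip) [-91.6 -83.3 -64.2 -55.6 -48.2]
  tip x [ 0.2  5.7 13.3] z [ 6.6 10.9 11.6]
wrist 12324 top z 0.052 centre 609.0 -161.0 size 96.9x56.0 ang 0.17 tilt [0.01 0.03]
   blue centre 612.3 -161.2 size 118.0x68.7 ang 0.04 2017
top 1046 top z 0.052 centre 618.7 -160.3 size 119.0x53.1 ang -0.63 tilt [ 0.13 -0.52]
   blue centre 591.6 -137.0 size 108.6x50.5 ang 29.64 340
side 1056 top z 0.0517 centre 621.0 -160.1 size 119.9x60.1 ang 0.00 tilt [-0.09 -1.87]
   blue centre 614.7 -138.5 size 134.8x56.6 ang 17.47 431
t 13.67 pos [ 0.621  -0.1615  0.0463] jaw 89.92 yaxis [ 0.  0. -1.] shift [ 0.4 46.3  0.5] mm turn [ 0.   -0.08  0.  ] F [ 0.1  0.1 -0. ] w 0.003 q [-0.01  0.59  0.23  1.77 -0.18  0.8   1.88]
```

View pics/w7.png

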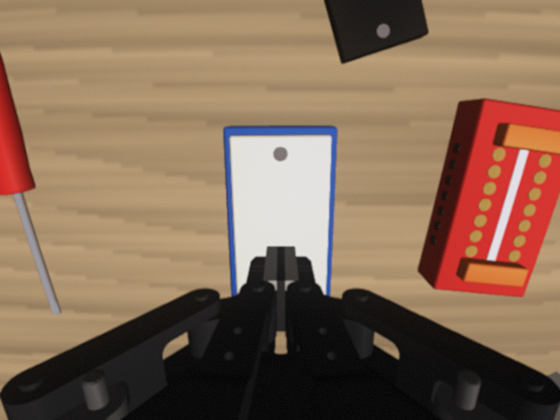

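Cover (cols 230–330) rests at z 52 mm on the clips, level, centred in the blue rim (225–337). Now pressing with the shut fingers.

Call:
{"method": "play_rows", "body": {
  "increments": [
    [[0,0.008,0],[0,0,0]],
    [[0,0.01,0],[0,0,0]],
    [[0,0.008,0],[0,0,0]],
    [[0,0.005,0],[0,0,0]],
    [[0,0.003,0],[0,0,0]],
    [[0,0,0],[0,0,0]]
  ]
}}

```text
t: 14.17
eef_pos: [0.6203, -0.1613, 0.0113]
tool_rot: [0.501, -0.5, -0.499, 0.5]
contact_force: [0.1, -0.1, -0.1]
gripper_width: -0.001
```

Call:
{"method": "play_rows", "body": {
  "increments": [
    [[0,0.001,0],[0,0,0]],
    [[0,0.001,0],[0,0,0]],
    [[0,0.001,0],[0,0,0]],
    [[0,0,0],[0,0,0]]
  ]
}}

```text
t: 14.5
eef_pos: [0.6213, -0.1616, 0.0097]
tool_rot: [-0.5, 0.501, 0.5, -0.499]
contact_force: [-0.1, -0.3, 3.3]
gripper_width: 0.001
```

Call:
{"method": "play_rows", "body": {
  "increments": [
    [[0,0.001,0],[0,0,0]],
    [[0,0.001,0],[0,0,0]],
    [[0,0.001,0],[0,0,0]],
    [[0,0,0],[0,0,0]]
  ]
}}

```text
t: 14.83
eef_pos: [0.6213, -0.1616, 0.0065]
tool_rot: [-0.5, 0.501, 0.5, -0.5]
contact_force: [0.0, -0.9, 4.0]
gripper_width: -0.002
```

Call:
{"method": "play_rows", "body": {
  "increments": [
    [[0,0.001,0],[0,0,0]],
    [[0,0.001,0],[0,0,0]],
    [[0,0.001,0],[0,0,0]],
    [[0,0.001,0],[0,0,0]],
    [[0,0.001,0],[0,0,0]],
    [[0,0,0],[0,0,0]],
    [[0,0,0],[0,0,0]]
  ]
}}

```text
t: 15.42
eef_pos: [0.6214, -0.1616, 0.0036]
tool_rot: [-0.5, 0.501, 0.5, -0.499]
contact_force: [-7.0, 1.4, 22.0]
gripper_width: 0.004
```

Call:
{"method": "play_rows", "body": {
  "increments": [
    [[0,0.0007,0],[0,0,0]],
    [[0,0,0],[0,0,0]],
    [[0,0,0],[0,0,0]]
  ]
}}

```text
t: 15.67
eef_pos: [0.6213, -0.1616, 0.0035]
tool_rot: [-0.5, 0.501, 0.5, -0.499]
contact_force: [-8.3, 2.0, 27.2]
gripper_width: -0.002
```

Call:
{"method": "play_rows", "body": {
  "increments": [
    [[0,0.0005,0],[0,0,0]],
    [[0,0,0],[0,0,0]],
    [[0,0,0],[0,0,0]]
  ]
}}

```text
t: 15.92
eef_pos: [0.6214, -0.1616, 0.0035]
tool_rot: [-0.5, 0.501, 0.5, -0.499]
contact_force: [-10.6, 2.4, 31.5]
gripper_width: -0.003
```

Over 30 N with a stop ~3 mm early: backing off and checking.

Call:
{"method": "play_rows", "body": {
  "increments": [
    [[0,-0.002,0],[0,0,0]],
    [[0,-0.004,0],[0,0,0]],
    [[0,-0.01,0],[0,0,0]],
    [[0,-0.012,0],[0,0,0]],
    [[0,-0.012,0],[0,0,0]],
    [[0,-0.006,0],[0,0,0]],
    [[0,0,0],[0,0,0]],
    [[0,0,0],[0,0,0]]
  ]
}}

```text
t: 16.58
eef_pos: [0.6214, -0.1614, 0.0467]
tool_rot: [-0.5, 0.501, 0.5, -0.499]
contact_force: [0.7, 1.1, -1.3]
gripper_width: -0.001
```

```bash
python3 chk.py wrist top side; python3 - <<'E'
from station import *
from h import *
c=read_camera("side");a=c["color"][120:220,200:330,::-1];cv2.imwrite("pics/s2.png",cv2.resize(a,None,fx=5,fy=5,interpolation=cv2.INTER_CUBIC))
E
```

```text
wrist 11647 top z 0.0421 centre 610.8 -161.0 size 100.5x56.0 ang 0.27 tilt [ 0.06 -0.02]
   blue centre 612.7 -161.2 size 118.3x68.7 ang 0.13 2828
top 1095 top z 0.042 centre 619.1 -161.7 size 119.6x55.6 ang -0.05 tilt [ 0.24 -0.26]
   blue centre 591.2 -136.1 size 108.7x48.6 ang 30.00 272
side 1066 top z 0.0418 centre 620.7 -160.8 size 119.6x61.9 ang -0.16 tilt [-0.1  -2.12]
   blue centre 612.7 -132.0 size 133.9x50.9 ang 19.75 284
t 16.73 pos [ 0.6204 -0.1613  0.0455] jaw 89.92 yaxis [-1.1e-03  2.0e-04 -1.0e+00] shift [ 0.3 45.5 -0.1] mm turn [-0.06 -0.08  0.01] F [-0.2 -0.1  0.2] w -0.0 q [-0.01  0.59  0.23  1.77 -0.18  0.8   1.88]
```

View pics/s2.png

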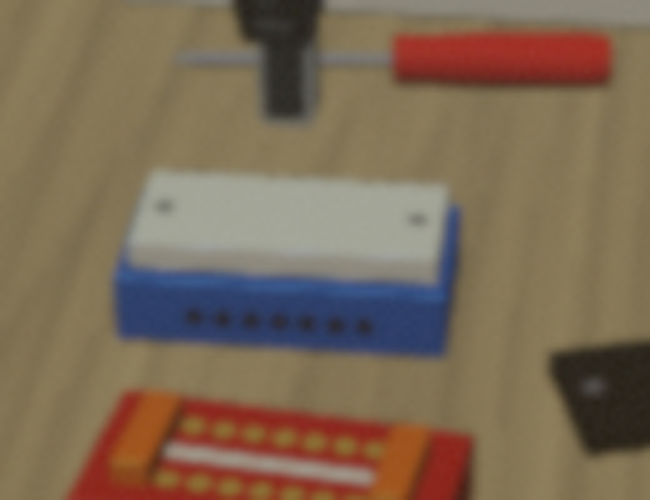

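Cover top is at z 42 mm (30 + 12), so the clips are fully home. The side view shows it flat on the block with no orange visible, and the robot is clear.

```bash
python3 -c "
from station import *
print(get_obs()['t']);print(hand_in())"
```

```text
16.7833
the job is handed in; nothing more can be done
None
```

The white cover is on the blue block, pressed fully down, and the job was handed in at about 16.8 s. I lowered it onto the clips to about 3 N of contact, let go, then pressed its middle with the shut fingers and backed the arm off.

**Last checks:**
- **Seating:** all three cameras put the cover's top at about 42 mm, which is the 30 mm block plus the 12 mm plate. It was 52 mm before pressing, so both clips are right in and no orange shows.
- **Centring and angle:** the cover is within about 1 mm of the block's centre, and its angle matches the block's within about 0.3°.
- **Level:** the wrist camera shows less than 0.1° of tilt. The side camera's tilt figure (about 2°) disagreed, but its patch included the cover's side face, so I discounted it.
- **Other parts:** the black cover, green block and red look-alike were never touched. The arm ended clear of everything.

**What did not go to plan:**
- **First grasp:** it closed above the cover, because the real fingertips sit about 45 mm behind the reported tool point. I measured that, reopened and went lower.
- **Touching the bench:** on the second grasp the fingertips pressed the bench with about 17 N.
- **Pressing force:** the last press peaked at about 31 N, above the suggested 8 to 15 N but under the 40 N limit, because the clips were already fully in when I made the final small steps.

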